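# Load the bench demagnetiser and hold its run button

## Robot

A 7-joint arm with a two-finger parallel gripper is mounted at the origin on the work surface. World frame = base frame: x ahead of the robot, y to its left, z up, the work surface at z = 0. Lengths are in m, angles in rad, forces in N, time in s.
With the tool pointing down it reaches from about 0.425 to 1.025 m from the base axis. Payload 3.6 kg.
Tool frame: the origin (TCP) lies at the very end of the fingers, on their centre line; the grasp point (between the pads) lies 19 mm behind it; y points along the fingers, x is the direction in which the jaws open and shut, and the axes are right-handed (so a half turn about y gives the same grasp; the last joint's range is limited). The gripper opens to 85 mm and grips with 20 to 120 N. Pads are 22 mm wide; open, the fingers measure 114 mm over their backs; the gripper's body (76 mm by 85 mm) begins 54 mm behind the grasp point. The pads swing forward as they close: fully open they stand 13 mm farther back than shut.
Start: joints at [-1.266, 0.591, 0.048, 1.609, -0.033, 0.943, -0.034], TCP at [0.282, 0.668, 0.198] pointing down, gripper open.
Joint ranges: [-2.69, 2.69], [-0.47, 2.24], [-1.27, 1.36], [0.19, 2.51], [-1.53, 4.68], [0.08, 2.07], [-3.09, 3.09]. Speed limits (rad/s): [2.57, 2.57, 3.14, 3.14, 3.14, 3.14, 3.14].

## Interface

Orientations are given as a rotation vector (axis times angle).
In Python, from cell import env, viewer gives the robot as it stands.
- The arm moves only by the shell command python3 -m pendant 'ROWS' [FORCE]. ROWS is JSON, a list of rows, each an object of numbers: "ax", "ay", "az": the turn, a rotation vector about the tool's x, y, z in rad; "tx", "ty", "tz": the shift along the tool's x, y, z in cm; "gripper": the opening, from 0 (shut) to 1 (fully open). In form: [{"ax": .., "ay": .., "az": .., "tx": .., "ty": .., "tz": .., "gripper": ..}, ...]. A call has 1 to 20 rows; each row shifts and turns the pose as measured when the row begins, along the tool's axes as they then stand; what a row does not reach is not made up. A row lasts 1/8 s, in which the tool goes at most 62.5 mm and 10.7 degrees, less where a joint would pass 70% of its speed; a pose out of reach is approached as far as the arm can. A call with a gripper value outside its range is refused whole. The fingers move at their own pace and stop on an object; FORCE is the grip in N (left out, the last holds). Time passes only in rows, so rows that do not move let the fingers close. It gives the time, the measured TCP pose, the force and the opening at its end, in the units of the state.
- env.read_state(): the state, without advancing time (a new reading comes with each control period).
- viewer.read_camera(name): name is "scene" or "top" or "wrist"; returns (picture, depth): 420x560x3 uint8, red, green, blue; 420x560 float32, m along the optical axis (not along the pixel's ray), 0 where there is no reading.
- viewer.camera_params(name): a dict with "fx", "fy", "cx", "cy" (pixels), "origin" and "attitude" of the camera in the world; the wrist camera has in their place "tool_from_camera" (4x4, takes a point from camera to tool coordinates, whose origin is the TCP and whose axes are the tool frame's). Camera axes: x right, y down, z forward; pixel columns grow to the right and rows downward; lengths in m; the calibration is good to about 2 mm. The wrist camera is an equidistant fisheye: a pixel r from the principal point sees the ray r / f radians off the axis. A picture is of the moment at which its call begins: read the wrist's pose just before it. camera_params takes no time and is no camera call.
- env.hand_in(): hands the job in, once; it reports no verdict.
The state is a dict: "time_s": time; "joint_pos": joint angles; "joint_vel": joint speeds; "joint_efforts": joint torques, N m; "tcp_pos": TCP position; "tcp_rot": TCP orientation; "wrist_force": force on the tool from outside, world axes, zero at the start; "torque": the same for the moment, N m; "finger_gap": finger opening in m.
Only numpy, scipy, OpenCV 4.12 (cv2) and the standard library are available. Lean on these libraries where they do the work, as an engineer would, in place of code of your own. Each camera call takes 0.05 s, during which the arm holds its last target. There are 200 camera calls.

## Task

Before the tacked parts are welded they must be demagnetised: slide the loaded tray along the bench into the bay of the demagnetiser until it is fully home, with both parts still lying on it. Then press the hold-to-run palm button down half-way, until the top of its cap is level with the upper edges of the two guard plates, and keep it there: the program finishes while the robot is still holding the button at that height. Do not press the button before the tray is home, never push it to the bottom of its travel, and leave everything else on the bench where it is.

Things in the scene. Friction and masses are not known exactly. Their poses are not given: they have to be found in the camera images.
- tray_grip (a point): Centre of the tray's grip, an upright black rubber block 24 by 24 mm, 70 mm tall; this point is 45 mm above the bench. A low steel bar (24 mm wide, top 10 mm high) joins it to the pan's front edge, 90 mm away in +x. Tray +x runs from the grip to the pan, the end that enters the machine first; z up. Tray and parts weigh 0.5 to 1.1 kg; the tray slides on the bench.
- tray_pan (a point): Centre of the underside of the tray's pan, 165 mm in +x from the grip (same axes), on the bench. The pan is an open steel box 150 mm long (x), 120 mm wide (y), rim 18 mm high, walls and floor 4 mm thick.
- tee: Welded steel T piece lying on the tray: base 60 by 50 by 6 mm with an upright fin, 40 mm tall in all. Origin at the centre of its underside, 4 mm above the tray's underside.
- collar: Steel collar (ring) on the tray, 40 mm outside, 22 mm hole, 22 mm tall. Origin at the centre of its underside.
- bay_home (a point): Where tray_pan lies when the tray is fully home in the demagnetiser, a fixed grey box 180 mm deep, 220 wide, 160 tall with a copper band. Its bay at bench level is 126 mm wide, 85 high, 150 deep, with a rigid stop at the back. +x points into the bay. Tray home: pan against the stop, its front edge flush with the machine's face, the grip's centre 90 mm outside.
- bay_mouth (a point): Middle of the bay's mouth on the bench, in the plane of the machine's face, 75 mm in front of bay_home (same axes). Two low flared guide plates, 26 mm tall, stand out 35 mm in front of the face beside the mouth, 126 mm apart at the mouth and widening outwards.
- run_button (a joint): Travel of the hold-to-run palm button, m: 0 released, 0.028 fully down. It moves straight down against a spring: about 4.5 N to start it, 8 N at 0.014 (cap level with the guard plates), 11.5 N fully down. It springs back up when let go.
- button_top (a point): Centre of the top of the palm button's cap, a flat black disc 56 mm across, 10 mm thick, on a steel stem; moves with it; 114 mm above the bench when released. It stands on a fixed grey box 100 by 90 by 70 mm, between two upright steel guard plates 50 mm long, 6 mm thick and 78 mm apart inside. z up.
- guard_top (a point): Point on the button's axis at the height of the upper edges of the guard plates, 100 mm above the bench, 14 mm below the released cap's top. Fixed to the box.
- dial (a joint): Turn of the rotary knob on the other, equally large, grey box, rad; not to be touched. 0 as found.
- wrench: Bystander: open-ended steel wrench lying flat near the robot.
- hammer: Bystander: hammer lying near the robot.
- brush: Bystander: wire brush lying flat at the left.
- pipe: Bystander: upright pipe offcut, 60 mm across and 60 mm tall, hollow, near the robot.
- can: Bystander: upright closed aluminium can, 66 mm across and 110 mm tall, far left.
There are look-alikes about, which are no part of the job. Leave any pink look-alike of the part that bears run_button alone.

How it is judged:
By the outcome, as a careful person would: the job done as asked, in the order asked, and still so for the second after the job is handed in, while the arm keeps its last pose, push and grip.
It also fails if it takes over 61 s, if anything falls off the work surface, if the arm or the gripper's body presses on something with over 40 N, if the wrist force passes 120 N, or if a joint passes its speed limit or range.

## Working session

There is one attempt and no reset: what is moved stays moved. The work goes in short steps, Python scripts to look and compute and a shell command to move; the robot and the scene stay as the last step left them, time stands still between calls to the robot, and variables do not carry over. Pictures are saved under pics/ and viewed, on a budget of 10 in all, crops included, one or two more only if the job needs it, and the job is handed in when it is done.

```bash
ls; mkdir -p pics; cat > h.py <<'E'
import numpy as np, cv2
from cell import env, viewer
from scipy.spatial.transform import Rotation as R
def cloud(name):
    p=viewer.camera_params(name); im,d=viewer.read_camera(name)
    v,u=np.mgrid[:420,:560]
    c=np.stack([(u-p['cx'])/p['fx']*d,(v-p['cy'])/p['fy']*d,d],-1)
    A=np.array(p['attitude']); 
    if A.shape!=(3,3): A=R.from_rotvec(A).as_matrix() if A.size==3 else R.from_quat(A).as_matrix()
    return im,d,c@A.T+np.array(p['origin'])
E
python3 - <<'E'
from h import *
for n in('scene','top'):
    print(n,viewer.camera_params(n))
    im,d,w=cloud(n); np.savez('/tmp/'+n,im=im,d=d,w=w); cv2.imwrite(f'pics/{n}0.png',im[...,::-1])
    print(w[210,280],w[50,280],w[210,100])
print(env.read_state())
print(viewer.camera_params('wrist'))
E
```

```text
pics
scene {'fx': 433.62415529033836, 'fy': 433.62415529033836, 'cx': 277.5240744176807, 'cy': 216.56590969549046, 'origin': array([ 0.91704127, -0.31171022,  0.97048169]), 'attitude': array([-2.3857371 , -1.07430987,  0.30331698])}
[ 0.45549319  0.10997205 -0.00105285] [-0.03671255  0.54903762 -0.00098258] [ 0.13852676 -0.24891055 -0.00096353]
top {'fx': 533.6200324213764, 'fy': 533.6200324213764, 'cx': 284.57733139473424, 'cy': 213.73783987385482, 'origin': array([0.33696246, 0.08114435, 1.43182209]), 'attitude': array([-2.19193531,  2.14022149, -0.15499739])}
[5.25473657e-01 6.85507533e-02 3.50461848e-04] [ 1.28374018  0.07839989 -0.6794674 ] [ 0.51367775  0.55323835 -0.00319329]
{'time_s': 0.1, 'joint_pos': array([-1.26546649,  0.59201402,  0.04828705,  1.6097019 , -0.03335953,
        0.94271637, -0.03371166]), 'joint_vel': array([ 0.00123902, -0.00374641,  0.00106558, -0.00273248, -0.00022295,
        0.00178406,  0.00024487]), 'joint_efforts': array([ 4.79904556e-03, -5.49995470e+01,  1.55314051e+00, -1.98824823e+01,
        9.71410976e-03,  3.82447470e-03, -7.28513889e-07]), 'tcp_pos': array([0.28119672, 0.66735498, 0.19726154]), 'tcp_rot': array([-1.37306967, -0.9094168 ,  0.91215722]), 'wrist_force': array([-0.8893205 ,  1.17634206, -0.92260496]), 'torque': array([0.07569773, 0.03527112, 0.00478727]), 'finger_gap': 0.08559245245629839}
{'fx': 325.19226210127806, 'fy': 325.19226210127806, 'cx': 284.78093546581607, 'cy': 209.0427260490539, 'tool_from_camera': array([[ 9.99998949e-01, -3.93195367e-04, -1.39581302e-03,
        -4.94680526e-04],
       [ 1.22195995e-03, -2.89808632e-01,  9.57083833e-01,
        -1.75360127e-01],
       [-7.80839592e-04, -9.57084532e-01, -2.89807847e-01,
         7.42161239e-02],
       [ 0.00000000e+00,  0.00000000e+00,  0.00000000e+00,
         1.00000000e+00]])}
```

View pics/scene0.png

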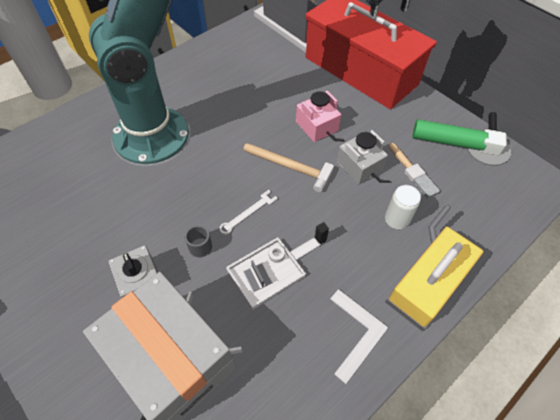

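View pics/top0.png

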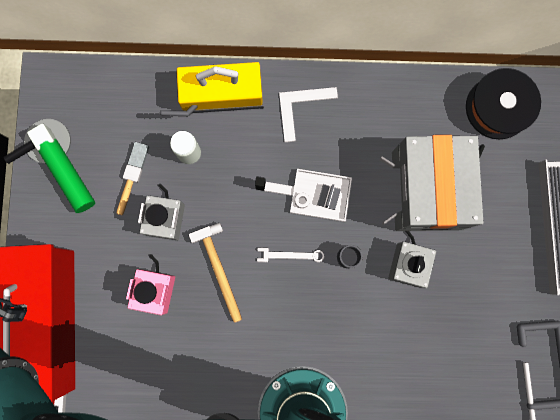

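The scene view shows the tray in the middle (grip at 321,233, pan at 266,272), the demagnetiser lower left (155,345), the grey button (366,150) with the pink look-alike (319,110) beside it, and the dial box (132,268). In the top view the grip is at (260,184), the pan at (322,194), the machine at (442,182) with its mouth facing +y, and the button at (157,215).

```bash
python3 - <<'E'
from h import *
D={n:np.load(f'/tmp/{n}.npz') for n in('top','scene')}
def sel(n,box,zl,zh,f=None):
    u0,u1,v0,v1=box; w=D[n]['w'][v0:v1,u0:u1]; im=D[n]['im'][v0:v1,u0:u1].astype(int)
    m=(w[...,2]>zl)&(w[...,2]<zh)&(D[n]['d'][v0:v1,u0:u1]>0)
    if f: m&=f(im)
    return w[m]
def rep(l,p):
    if len(p)<4: print(l,len(p));return
    (c,s,a)=cv2.minAreaRect(p[:,:2].astype(np.float32))
    print(l,len(p),'med',np.median(p,0).round(4),'rect c',np.round(c,4),'size',np.round(s,4),'ang',round(a,2))
for n,b in(('top',(240,280,165,200)),('scene',(305,335,215,250))): rep(n+' grip',sel(n,b,.062,.08))
for n,b in(('top',(285,365,160,230)),('scene',(215,312,230,315))):
    rep(n+' panrim',sel(n,b,.0125,.0215)); rep(n+' pan all',sel(n,b,.002,.03))
for n,b in(('top',(395,490,125,235)),('scene',(75,235,265,420))): rep(n+' mach',sel(n,b,.152,.17))
for n,b in(('top',(370,405,140,230)),('scene',(180,245,275,370))): rep(n+' guides',sel(n,b,.008,.032))
for n,b in(('top',(130,190,190,245)),('scene',(330,390,125,185))):
    rep(n+' cap',sel(n,b,.108,.122)); rep(n+' guards',sel(n,b,.09,.106)); rep(n+' box',sel(n,b,.064,.076))
for n,b in(('top',(285,365,160,230)),): rep('fin',sel(n,b,.035,.05)); rep('collar',sel(n,b,.0235,.03))
rep('can',sel('top',(165,205,125,170),.1,.12)); rep('brush',sel('top',(112,150,138,218),.006,.05)); rep('hammer',sel('top',(188,245,220,325),.006,.05))
print('hammer hmax',sel('top',(188,245,220,325),.006,.06)[:,2].max())
E
```

```text
top grip 88 med [0.5911 0.123  0.0696] rect c [0.5911 0.1236] size [0.0238 0.0254] ang 80.74
scene grip 96 med [0.5938 0.1225 0.0683] rect c [0.5922 0.1231] size [0.0269 0.0235] ang 81.61
top panrim 418 med [ 0.5648 -0.0514  0.0167] rect c [ 0.5703 -0.028 ] size [0.1731 0.1215] ang 82.08
top pan all 2838 med [ 0.5699 -0.045   0.0058] rect c [ 0.5713 -0.0521] size [0.1905 0.2168] ang 1.45
scene panrim 544 med [ 0.5681 -0.0346  0.0162] rect c [ 0.5728 -0.0103] size [0.2091 0.1224] ang 82.18
scene pan all 2919 med [ 0.5723 -0.0355  0.0063] rect c [ 0.5581 -0.0393] size [0.243  0.2249] ang 48.23
top mach 6550 med [ 0.5878 -0.3251  0.1608] rect c [ 0.5909 -0.3279] size [0.2267 0.1819] ang 2.2
scene mach 11442 med [ 0.6014 -0.3322  0.1599] rect c [ 0.5916 -0.3275] size [0.2261 0.1802] ang 2.29
top guides 182 med [ 0.652  -0.2316  0.0223] rect c [ 0.6025 -0.2173] size [0.0661 0.2445] ang 86.91
scene guides 158 med [ 0.5665 -0.2094  0.0184] rect c [ 0.6025 -0.1687] size [0.132  0.2031] ang 84.63
top cap 386 med [0.4923 0.3761 0.1135] rect c [0.4924 0.3765] size [0.0536 0.0542] ang 67.63
top 
[... 260 characters left out ...]
7 0.0561] ang 11.1
scene guards 124 med [0.496  0.3511 0.0971] rect c [0.4935 0.3766] size [0.0935 0.0517] ang 81.13
scene box 609 med [0.5131 0.3679 0.0687] rect c [0.4933 0.376 ] size [0.0921 0.1012] ang 83.81
fin 56 med [ 0.5645 -0.0617  0.0437] rect c [ 0.5646 -0.0616] size [0.0063 0.0593] ang 75.08
collar 100 med [0.55   0.0106 0.0262] rect c [ 0.572  -0.0139] size [0.0955 0.1182] ang 79.87
can 471 med [0.6771 0.3201 0.1093] rect c [0.6771 0.3204] size [0.061  0.0609] ang 2.66
brush 891 med [0.6216 0.4681 0.0174] rect c [0.6091 0.4715] size [0.2104 0.0963] ang 5.1
hammer 1274 med [0.3779 0.2301 0.023 ] rect c [0.3567 0.2337] size [0.2732 0.1473] ang 1.77
hammer hmax 0.034109969275421426
```

```bash
cat > st.py <<'E'
from h import *
import sys
# usage: st.py x y z yawdeg  -> shift (cm, current tool axes) and turn to a straight-down pose; yaw = heading of tool x
def report(x=None,y=None,z=None,yaw=None):
    s=env.read_state(); M=R.from_rotvec(s['tcp_rot']); A=M.as_matrix()
    print('t',s['time_s'],'p',s['tcp_pos'].round(4),'gap',round(s['finger_gap'],4),'F',s['wrist_force'].round(1),'T',s['torque'].round(2))
    print('x axis',A[:,0].round(3),'yaw',round(np.degrees(np.arctan2(A[1,0],A[0,0])),2),'y',A[:,1].round(3),'z',A[:,2].round(3),'q',s['joint_pos'].round(2))
    if x is not None:
        print('shift cm',(A.T@(np.array([x,y,z])-s['tcp_pos'])*100).round(2))
        c,q=np.cos(np.radians(yaw)),np.sin(np.radians(yaw))
        T=np.array([[c,0,q*-1*-1],[q,0,-c],[0,-1,0]]) # x=(c,q,0), y=-z, z=x×y
        T[:,2]=np.cross(T[:,0],T[:,1]); print('rot',R.from_matrix(A.T@T).as_rotvec().round(4))
report(*map(float,sys.argv[1:]))
E
python3 st.py .5913 .1234 .2 -98; python3 st.py .5913 .1234 .2 -8;python3 st.py .5913 .1234 .2 172;python3 st.py .5913 .1234 .2 82
```

```text
t 0.1 p [0.2812 0.6674 0.1973] gap 0.0856 F [-0.9  1.2 -0.9] T [0.08 0.04 0.  ]
x axis [ 0.388  0.922 -0.002] yaw 67.15 y [-0.001 -0.002 -1.   ] z [-0.922  0.388 -0.   ] q [-1.27  0.59  0.05  1.61 -0.03  0.94 -0.03]
shift cm [-38.09  -0.19 -49.7 ]
rot [ 2.9000e-03  2.8824e+00 -3.0000e-04]
t 0.1 p [0.2812 0.6674 0.1973] gap 0.0856 F [-0.9  1.2 -0.9] T [0.08 0.04 0.  ]
x axis [ 0.388  0.922 -0.002] yaw 67.15 y [-0.001 -0.002 -1.   ] z [-0.922  0.388 -0.   ] q [-1.27  0.59  0.05  1.61 -0.03  0.94 -0.03]
shift cm [-38.09  -0.19 -49.7 ]
rot [ 0.0014  1.3116 -0.0017]
t 0.1 p [0.2812 0.6674 0.1973] gap 0.0856 F [-0.9  1.2 -0.9] T [0.08 0.04 0.  ]
x axis [ 0.388  0.922 -0.002] yaw 67.15 y [-0.001 -0.002 -1.   ] z [-0.922  0.388 -0.   ] q [-1.27  0.59  0.05  1.61 -0.03  0.94 -0.03]
shift cm [-38.09  -0.19 -49.7 ]
rot [-1.80e-03 -1.83e+00 -1.50e-03]
t 0.1 p [0.2812 0.6674 0.1973] gap 0.0856 F [-0.9  1.2 -0.9] T [0.08 0.04 0.  ]
x axis [ 0.388  0.922 -0.002] yaw 67.15 y [-0.001 -0.002 -1.   ] z [-0.922  0.388 -0.   ] q [-1.27  0.59  0.05  1.61 -0.03  0.94 -0.03]
shift cm [-38.09  -0.19 -49.7 ]
rot [-2.000e-04 -2.592e-01 -2.000e-03]
```

```bash
python3 -m pendant '[{"ay":-0.13,"gripper":1},{"ay":-0.13},{"tx":-3.8,"tz":-2.9},{"tx":-3.8,"tz":-2.9},{"tx":-3.8,"tz":-2.9},{"tx":-3.8,"tz":-2.9},{"tx":-3.8,"tz":-2.9},{"tx":-3.8,"tz":-2.9},{"tx":-3.8,"tz":-2.9},{"tx":-3.8,"tz":-2.9},{"tx":-3.8,"tz":-2.9},{"tx":-3.8,"tz":-2.9},{"tx":-3.8,"tz":-2.9},{"tx":-3.8,"tz":-2.9}]'; python3 st.py .5913 .1234 .1 82
```

```text
t 0.1 p [0.2812 0.6674 0.1973] gap 0.0856 F [-0.9  1.2 -0.9] T [0.08 0.04 0.  ]
x axis [ 0.388  0.922 -0.002] yaw 67.15 y [-0.001 -0.002 -1.   ] z [-0.922  0.388 -0.   ] q [-1.27  0.59  0.05  1.61 -0.03  0.94 -0.03]
shift cm [-38.07   9.81 -49.7 ]
rot [-2.000e-04 -2.592e-01 -2.000e-03]$[0]: bad value
```

```bash
python3 -m pendant '[{"ay":-0.13,"gripper":1.0},{"ay":-0.13}]' ; python3 -m pendant --help | head -20
```

```text
$[0]: bad value
invalid input: not JSON, or not a number
```

```bash
python3 -m pendant '[{"ax":0,"ay":-0.13,"az":0,"tx":0,"ty":0,"tz":0,"gripper":1}]'
```

```text
time_s: 0.22
tcp_pos: [0.2808, 0.6669, 0.1965]
tcp_rot: [-1.325, -1.01, 1.014]
wrist_force: [0.2, -1.5, -0.3]
finger_gap: 0.0854
```

```bash
python3 -m pendant '[{"ax":0,"ay":-0.13,"az":0,"tx":0,"ty":0,"tz":0,"gripper":1},{"ax":0,"ay":0,"az":0,"tx":-3.8,"ty":0,"tz":-2.9,"gripper":1},{"ax":0,"ay":0,"az":0,"tx":-3.8,"ty":0,"tz":-2.9,"gripper":1},{"ax":0,"ay":0,"az":0,"tx":-3.8,"ty":0,"tz":-2.9,"gripper":1},{"ax":0,"ay":0,"az":0,"tx":-3.8,"ty":0,"tz":-2.9,"gripper":1},{"ax":0,"ay":0,"az":0,"tx":-3.8,"ty":0,"tz":-2.9,"gripper":1},{"ax":0,"ay":0,"az":0,"tx":-3.8,"ty":0,"tz":-2.9,"gripper":1},{"ax":0,"ay":0,"az":0,"tx":-3.8,"ty":0,"tz":-2.9,"gripper":1},{"ax":0,"ay":0,"az":0,"tx":-3.8,"ty":0,"tz":-2.9,"gripper":1},{"ax":0,"ay":0,"az":0,"tx":-3.8,"ty":0,"tz":-2.9,"gripper":1},{"ax":0,"ay":0,"az":0,"tx":-3.8,"ty":0,"tz":-2.9,"gripper":1},{"ax":0,"ay":0,"az":0,"tx":-3.8,"ty":0,"tz":-2.9,"gripper":1},{"ax":0,"ay":0,"az":0,"tx":-3.8,"ty":0,"tz":-2.9,"gripper":1}]'; python3 st.py .5913 .1234 .1 82
```

```text
time_s: 1.85
tcp_pos: [0.571, 0.1577, 0.1917]
tcp_rot: [-1.263, -1.111, 1.131]
wrist_force: [0.0, 0.5, -0.5]
finger_gap: 0.0854
t 1.85 p [0.571  0.1577 0.1917] gap 0.0854 F [ 0.   0.5 -0.5] T [ 0.01 -0.02  0.03]
x axis [ 0.119  0.993 -0.009] yaw 83.19 y [-0.009 -0.008 -1.   ] z [-0.993  0.119  0.008] q [-0.37  0.44  0.03  1.91 -0.01  0.8   1.11]
shift cm [-3.09  9.17 -2.5 ]
rot [-0.0079  0.0207 -0.0088]
```

```bash
python3 -m pendant '[{"ax":-0.008,"ay":0.02,"az":-0.009,"tx":-1.6,"ty":2,"tz":-1.3,"gripper":1},{"ax":0,"ay":0,"az":0,"tx":-1.5,"ty":3.5,"tz":-1.2,"gripper":1},{"ax":0,"ay":0,"az":0,"tx":0,"ty":3.5,"tz":0,"gripper":1},{"ax":0,"ay":0,"az":0,"tx":0,"ty":0,"tz":0,"gripper":1}]'; python3 st.py .5915 .1234 .03 82
python3 - <<'E'
from h import *
im,d=viewer.read_camera('wrist'); cv2.imwrite('pics/w1.png',im[...,::-1])
E
```

```text
time_s: 2.35
tcp_pos: [0.595, 0.115, 0.0994]
tcp_rot: [-1.28, -1.098, 1.098]
wrist_force: [-0.6, 0.5, 0.3]
finger_gap: 0.0856
t 2.35 p [0.595  0.115  0.0994] gap 0.0856 F [-0.6  0.5  0.3] T [ 0.04  0.02 -0.02]
x axis [ 0.15   0.989 -0.002] yaw 81.39 y [ 0.002 -0.002 -1.   ] z [-0.989  0.15  -0.003] q [-0.29  0.57  0.03  1.96 -0.02  0.61  1.17]
shift cm [0.79 6.94 0.49]
rot [ 0.0026 -0.0107 -0.0021]
```

View pics/w1.png

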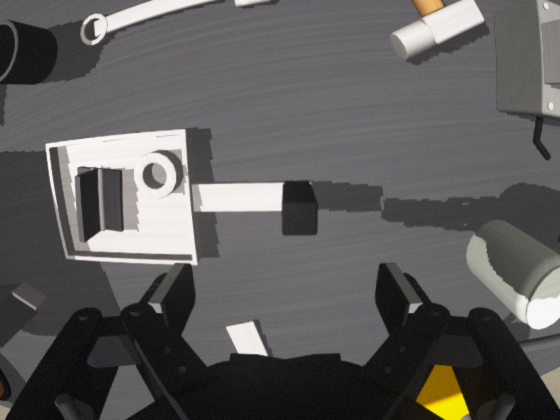

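The wrist view shows the grip block at (300,208), square to the jaws (pads at 170,290 and 400,290). The tee and collar lie flat in the pan. Next I descend and grip.

```bash
python3 -m pendant '[{"ax":0,"ay":-0.011,"az":0,"tx":0.8,"ty":0.5,"tz":0.45,"gripper":1},{"ax":0,"ay":0,"az":0,"tx":0,"ty":3,"tz":0,"gripper":1},{"ax":0,"ay":0,"az":0,"tx":0,"ty":3,"tz":0,"gripper":1},{"ax":0,"ay":0,"az":0,"tx":0,"ty":0,"tz":0,"gripper":1}]'; python3 st.py .5915 .1234 .03 82
```

```text
time_s: 2.9
tcp_pos: [0.5977, 0.1301, 0.0406]
tcp_rot: [-1.278, -1.124, 1.1]
wrist_force: [0.7, 0.0, 1.0]
finger_gap: 0.0853
t 2.9 p [0.5977 0.1301 0.0406] gap 0.0853 F [0.7 0.  1. ] T [0.03 0.02 0.04]
x axis [0.133 0.991 0.006] yaw 82.38 y [ 0.017  0.003 -1.   ] z [-0.991  0.133 -0.016] q [-0.3   0.66  0.02  1.98 -0.02  0.49  1.17]
shift cm [-0.75  1.05  0.54]
rot [0.0159 0.0066 0.0057]
```

```bash
python3 -m pendant '[{"ax":0.015,"ay":0.006,"az":0.006,"tx":-0.7,"ty":0.7,"tz":0.5,"gripper":1},{"ax":0,"ay":0,"az":0,"tx":0,"ty":0.2,"tz":0,"gripper":1},{"ax":0,"ay":0,"az":0,"tx":0,"ty":0,"tz":0,"gripper":1}]'; python3 st.py .5915 .1234 .03 82
```

```text
time_s: 3.28
tcp_pos: [0.594, 0.1252, 0.0348]
tcp_rot: [-1.274, -1.112, 1.103]
wrist_force: [-0.3, -0.6, 0.3]
finger_gap: 0.0856
t 3.275 p [0.594  0.1252 0.0348] gap 0.0856 F [-0.3 -0.6  0.3] T [-0.07  0.01 -0.04]
x axis [0.138 0.99  0.002] yaw 82.09 y [ 0.006  0.001 -1.   ] z [-0.99   0.138 -0.005] q [-0.29  0.66  0.02  1.99 -0.02  0.49  1.17]
shift cm [-0.21  0.47  0.22]
rot [0.0055 0.0015 0.0021]
```

```bash
python3 -m pendant '[{"ax":0.004,"ay":0,"az":0,"tx":-0.2,"ty":0.4,"tz":0.3,"gripper":1},{"ax":0,"ay":0,"az":0,"tx":0,"ty":0,"tz":0,"gripper":0.5},{"ax":0,"ay":0,"az":0,"tx":0,"ty":0,"tz":0,"gripper":0},{"ax":0,"ay":0,"az":0,"tx":0,"ty":0,"tz":0,"gripper":0},{"ax":0,"ay":0,"az":0,"tx":0,"ty":0,"tz":0,"gripper":0},{"ax":0,"ay":0,"az":0,"tx":0,"ty":0,"tz":0,"gripper":0},{"ax":0,"ay":0,"az":0,"tx":0,"ty":0,"tz":0,"gripper":0}]' 40; python3 st.py .5915 .1234 .03 82
```

```text
time_s: 4.15
tcp_pos: [0.5917, 0.1243, 0.0318]
tcp_rot: [-1.272, -1.111, 1.102]
wrist_force: [1.2, 0.3, 1.1]
finger_gap: 0.022
t 4.15 p [0.5917 0.1243 0.0318] gap 0.022 F [1.2 0.3 1.1] T [ 0.13  0.02 -0.01]
x axis [0.138 0.99  0.004] yaw 82.08 y [ 0.004  0.003 -1.   ] z [-0.99   0.138 -0.004] q [-0.29  0.67  0.01  1.99 -0.02  0.48  1.17]
shift cm [-0.1   0.18  0.01]
rot [0.0036 0.0013 0.0038]
```

```bash
python3 -m pendant '[{"ax":0,"ay":-0.03,"az":0,"tx":-1,"ty":0,"tz":0.1,"gripper":0},{"ax":0,"ay":-0.05,"az":0,"tx":-1.5,"ty":0,"tz":0.1,"gripper":0},{"ax":0,"ay":-0.05,"az":0,"tx":-1.5,"ty":0,"tz":0.1,"gripper":0},{"ax":0,"ay":-0.05,"az":0,"tx":-1.5,"ty":0,"tz":0.1,"gripper":0},{"ax":0,"ay":-0.03,"az":0,"tx":-1,"ty":0,"tz":0,"gripper":0},{"ax":0,"ay":0,"az":0,"tx":0,"ty":0,"tz":0,"gripper":0}]'; python3 st.py .5767 .047 .0318 92.2
```

```text
time_s: 4.9
tcp_pos: [0.58, 0.0656, 0.0319]
tcp_rot: [-1.159, -1.275, 1.26]
wrist_force: [0.3, -0.9, 0.7]
finger_gap: 0.0223
t 4.9 p [0.58   0.0656 0.0319] gap 0.0223 F [ 0.3 -0.9  0.7] T [-0.32 -0.04 -0.17]
x axis [-0.082  0.997  0.013] yaw 94.7 y [-0.001  0.013 -1.   ] z [-0.997 -0.082  0.   ] q [-0.14  0.65 -0.07  2.03  0.06  0.46  1.41]
shift cm [-1.83 -0.02  0.48]
rot [-0.0006  0.0436  0.013 ]
```

```bash
python3 -m pendant '[{"ax":0,"ay":0.045,"az":0.01,"tx":-0.9,"ty":0,"tz":0.25,"gripper":0},{"ax":0,"ay":0,"az":0,"tx":-0.9,"ty":0,"tz":0.2,"gripper":0},{"ax":0,"ay":0,"az":0,"tx":0,"ty":0,"tz":0,"gripper":0}]'; python3 st.py .5767 .047 .0318 92.2
python3 - <<'E'
from h import *
s=env.read_state(); wim,wd=viewer.read_camera('wrist')
im,d,w=cloud('scene'); im2,d2,w2=cloud('top'); np.savez('/tmp/s2',im=im,w=w,im2=im2,w2=w2,wim=wim,wd=wd)
a=cv2.resize(im[180:420,60:360],None,fx=1.3,fy=1.3); b=cv2.resize(im2[120:300,230:500],None,fx=1.4,fy=1.4)
c=np.zeros((600,800,3),np.uint8); c[:a.shape[0],:a.shape[1]]=a; c[:b.shape[0],400:400+b.shape[1]]=b
e=cv2.resize(wim[:,:],None,fx=.68,fy=.68); c[314:314+e.shape[0],0:e.shape[1]]=e
cv2.imwrite('pics/m2.png',c[...,::-1])
E
```

```text
time_s: 5.28
tcp_pos: [0.5789, 0.0475, 0.0318]
tcp_rot: [-1.191, -1.242, 1.234]
wrist_force: [-0.6, -0.5, 1.6]
finger_gap: 0.0223
t 5.275 p [0.5789 0.0475 0.0318] gap 0.0223 F [-0.6 -0.5  1.6] T [-0.03  0.02  0.09]
x axis [-0.039  0.999  0.003] yaw 92.24 y [ 0.004  0.003 -1.   ] z [-0.999 -0.039 -0.004] q [-0.13  0.65 -0.05  2.04  0.06  0.45  1.4 ]
shift cm [-0.04  0.    0.22]
rot [0.0041 0.0006 0.0026]
```

View pics/m2.png

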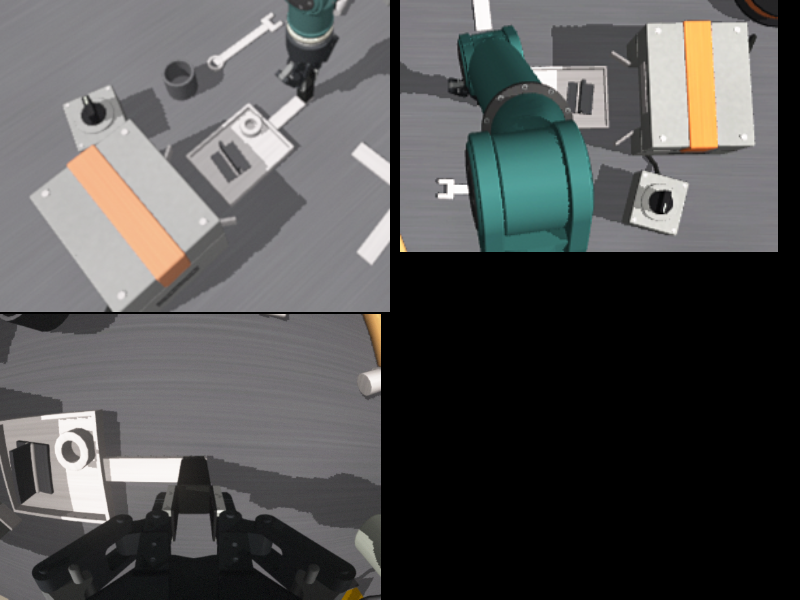

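The tray now points at the mouth and both parts are still in the pan (scene crop: pan at 240,155; guides at 170,155 and 228,220). Next I measure the lateral offset.

```bash
python3 - <<'E'
from h import *
s=np.load('/tmp/s2.npz'); a=np.radians(2.25); dx=np.array([np.sin(a),-np.cos(a)]); lat=np.array([np.cos(a),np.sin(a)])
for n,w in(('scene',s['w']),('top',s['w2'])):
    P=w.reshape(-1,3); P=P[np.isfinite(P).all(1)]; q=P[:,:2]-np.array([.5876,-.2378]); X=q@dx; Y=q@lat; Z=P[:,2]
    print(n)
    m=(Z>.15)&(Z<.17)&(X>-.02)&(X<.2)&(abs(Y)<.14)
    print(' mach X',np.percentile(X[m],[.5,99.5]).round(4),'Y',np.percentile(Y[m],[.5,99.5]).round(4))
    for x0,x1 in((-.05,-.03),(-.03,-.02),(-.02,-.01),(-.01,0)):
        m=(Z>.008)&(Z<.035)&(X>x0)&(X<x1)
        for sg in(1,-1):
            k=m&(sg*Y>.05)&(sg*Y<.12)
            if k.sum(): print('  guide',x0,sg,k.sum(),np.percentile(Y[k],[5,50,95]).round(4))
    m=(Z>.011)&(Z<.024)&(X>-.21)&(X<-.03)&(abs(Y)<.08)
    for sg in(1,-1):
        k=m&(sg*Y>.045)
        if k.sum()>10:
            f=np.polyfit(X[k],Y[k],1); print('  rim',sg,k.sum(),np.percentile(Y[k],[2,50,98]).round(4),'slope',f[0].round(4),'X',np.percentile(X[k],[1,99]).round(4))
    m=(Z>.01)&(Z<.024)&(X>-.21)&(X<-.03)&(abs(Y)<.045)
    print('  lead X',np.percentile(X[m],99).round(4) if m.any() else '')
E
```

```text
scene
 mach X [0.0008 0.1785] Y [-0.1086  0.1116]
  guide -0.05 1 29 [0.0519 0.0621 0.0905]
  guide -0.05 -1 16 [-0.0892 -0.0841 -0.051 ]
  guide -0.03 1 26 [0.0795 0.0845 0.0885]
  guide -0.03 -1 20 [-0.0862 -0.0817 -0.0778]
  guide -0.02 1 20 [0.0743 0.0784 0.082 ]
  guide -0.02 -1 12 [-0.0797 -0.0768 -0.0744]
  rim 1 182 [0.0464 0.0613 0.0638] slope -0.0031 X [-0.1934 -0.0445]
  rim -1 169 [-0.0574 -0.0537 -0.048 ] slope 0.002 X [-0.1926 -0.0443]
  lead X -0.0443
top
 mach X [-0.0003  0.1782] Y [-0.1109  0.1083]
  guide -0.05 1 22 [0.0513 0.0614 0.0871]
  guide -0.05 -1 14 [-0.0942 -0.0871 -0.0509]
  guide -0.03 1 18 [0.0762 0.0817 0.0846]
  guide -0.03 -1 9 [-0.0867 -0.0836 -0.0799]
  guide -0.02 1 16 [0.0697 0.0748 0.083 ]
  guide -0.02 -1 10 [-0.0851 -0.0777 -0.0734]
  guide -0.01 1 28 [0.0636 0.0696 0.0892]
  guide -0.01 -1 20 [-0.1071 -0.0736 -0.0663]
  rim 1 122 [0.0486 0.0597 0.0629] slope -0.0183 X [-0.1872 -0.0439]
  rim -1 36 [-0.058  -0.0556 -0.0453] slope 0.1003 X [-0.1015 -0.0454]
  lead X -0.0438
```

```bash
python3 -m pendant '[{"ax":0,"ay":0,"az":0,"tx":-0.8,"ty":0,"tz":0.25,"gripper":0},{"ax":0,"ay":0,"az":0,"tx":-1.2,"ty":0,"tz":0,"gripper":0},{"ax":0,"ay":0,"az":0,"tx":-1.2,"ty":0,"tz":0,"gripper":0},{"ax":0,"ay":0,"az":0,"tx":-0.5,"ty":0,"tz":0,"gripper":0},{"ax":0,"ay":0,"az":0,"tx":0,"ty":0,"tz":0,"gripper":0}]'; python3 st.py .5841 -.1479 .0318 92.2
```

```text
time_s: 6.05
tcp_pos: [0.5777, 0.0149, 0.0319]
tcp_rot: [-1.185, -1.249, 1.231]
wrist_force: [0.5, 2.9, 1.3]
finger_gap: 0.0226
t 6.05 p [0.5777 0.0149 0.0319] gap 0.0226 F [0.5 2.9 1.3] T [ 0.39 -0.11  0.03]
x axis [-0.043  0.999  0.009] yaw 92.45 y [ 0.005  0.009 -1.   ] z [-0.999 -0.043 -0.005] q [-0.05  0.64 -0.06  2.05  0.07  0.44  1.45]
shift cm [-16.29  -0.14   0.06]
rot [0.005  0.0043 0.0093]
```

```bash
python3 -m pendant '[{"ax":0.004,"ay":0.004,"az":0.007,"tx":-0.9,"ty":0,"tz":0.05,"gripper":0},{"ax":0,"ay":0,"az":0,"tx":-1.2,"ty":0,"tz":0,"gripper":0},{"ax":0,"ay":0,"az":0,"tx":-1.2,"ty":0,"tz":0,"gripper":0},{"ax":0,"ay":0,"az":0,"tx":-1.2,"ty":0,"tz":0,"gripper":0},{"ax":0,"ay":0,"az":0,"tx":-0.5,"ty":0,"tz":0,"gripper":0},{"ax":0,"ay":0,"az":0,"tx":0,"ty":0,"tz":0,"gripper":0}]'; python3 st.py .5841 -.1479 .0318 92.2
```

```text
time_s: 6.8
tcp_pos: [0.5789, -0.0289, 0.0319]
tcp_rot: [-1.182, -1.246, 1.235]
wrist_force: [0.7, 1.8, 1.5]
finger_gap: 0.0224
t 6.8 p [ 0.5789 -0.0289  0.0319] gap 0.0224 F [0.7 1.8 1.5] T [ 0.42 -0.16  0.  ]
x axis [-0.044  0.999  0.009] yaw 92.54 y [-0.     0.009 -1.   ] z [-0.999 -0.044 -0.   ] q [ 0.03  0.65 -0.07  2.04  0.08  0.45  1.52]
shift cm [-11.91  -0.1    0.  ]
rot [0.0002 0.0059 0.0087]
```

Entering with no contact force beyond friction. Continue for about 10 cm.

```bash
python3 -m pendant '[{"ax":0,"ay":0.005,"az":0.007,"tx":-1.2,"ty":0,"tz":0,"gripper":0},{"ax":0,"ay":0,"az":0,"tx":-1.7,"ty":0,"tz":0,"gripper":0},{"ax":0,"ay":0,"az":0,"tx":-1.7,"ty":0,"tz":0,"gripper":0},{"ax":0,"ay":0,"az":0,"tx":-1.7,"ty":0,"tz":0,"gripper":0},{"ax":0,"ay":0,"az":0,"tx":-1.2,"ty":0,"tz":0,"gripper":0},{"ax":0,"ay":0,"az":0,"tx":0,"ty":0,"tz":0,"gripper":0}]'; python3 st.py .5841 -.1479 .0318 92.2
```

```text
time_s: 7.55
tcp_pos: [0.5817, -0.0969, 0.0319]
tcp_rot: [-1.179, -1.247, 1.238]
wrist_force: [0.6, -0.3, 1.2]
finger_gap: 0.0223
t 7.55 p [ 0.5817 -0.0969  0.0319] gap 0.0223 F [ 0.6 -0.3  1.2] T [-0.31 -0.22  0.01]
x axis [-0.047  0.999  0.008] yaw 92.71 y [-0.002  0.008 -1.   ] z [-0.999 -0.047  0.001] q [ 0.15  0.66 -0.08  2.02  0.1   0.47  1.62]
shift cm [-5.1  -0.04  0.  ]
rot [-0.0012  0.0088  0.0083]
```

```bash
python3 -m pendant '[{"ax":0,"ay":0.007,"az":0.007,"tx":-1.1,"ty":0,"tz":0,"gripper":0},{"ax":0,"ay":0,"az":0,"tx":-1.2,"ty":0,"tz":0,"gripper":0},{"ax":0,"ay":0,"az":0,"tx":-1.2,"ty":0,"tz":0,"gripper":0},{"ax":0,"ay":0,"az":0,"tx":-0.6,"ty":0,"tz":0,"gripper":0},{"ax":0,"ay":0,"az":0,"tx":0,"ty":0,"tz":0,"gripper":0}]'; python3 st.py .5841 -.1479 .0318 92.2
```

```text
time_s: 8.18
tcp_pos: [0.583, -0.1293, 0.0319]
tcp_rot: [-1.178, -1.245, 1.239]
wrist_force: [0.1, 1.4, 1.6]
finger_gap: 0.0223
t 8.175 p [ 0.583  -0.1293  0.0319] gap 0.0223 F [0.1 1.4 1.6] T [ 0.12 -0.12 -0.02]
x axis [-0.047  0.999  0.009] yaw 92.68 y [-0.004  0.009 -1.   ] z [-0.999 -0.047  0.003] q [ 0.21  0.66 -0.09  2.    0.1   0.49  1.67]
shift cm [-1.87 -0.01 -0.02]
rot [-0.0035  0.0084  0.0088]
```

```bash
python3 -m pendant '[{"ax":0,"ay":0.005,"az":0,"tx":-0.7,"ty":0,"tz":0,"gripper":0},{"ax":0,"ay":0,"az":0,"tx":-0.7,"ty":0,"tz":0,"gripper":0},{"ax":0,"ay":0,"az":0,"tx":-0.6,"ty":0,"tz":0,"gripper":0}]'; python3 -m pendant '[{"ax":0,"ay":0,"az":0,"tx":-0.4,"ty":0,"tz":0,"gripper":0},{"ax":0,"ay":0,"az":0,"tx":-0.3,"ty":0,"tz":0,"gripper":0}]';python3 st.py .5841 -.1479 .0318 92.2
```

```text
time_s: 8.55
tcp_pos: [0.5837, -0.1428, 0.0319]
tcp_rot: [-1.172, -1.246, 1.235]
wrist_force: [-0.3, 6.1, 4.9]
finger_gap: 0.022
time_s: 8.8
tcp_pos: [0.5836, -0.1459, 0.0319]
tcp_rot: [-1.167, -1.249, 1.235]
wrist_force: [-0.3, 8.6, 5.0]
finger_gap: 0.0226
t 8.8 p [ 0.5836 -0.1459  0.0319] gap 0.0226 F [-0.3  8.6  5. ] T [ 1.65 -0.09 -0.08]
x axis [-0.049  0.999  0.019] yaw 92.79 y [-0.007  0.018 -1.   ] z [-0.999 -0.049  0.006] q [ 0.25  0.67 -0.1   1.98  0.1   0.5   1.7 ]
shift cm [-0.2   0.   -0.04]
rot [-0.0065  0.0104  0.0185]
```

```bash
for i in 1; do python3 -m pendant '[{"ax":0,"ay":0,"az":0.015,"tx":-0.6,"ty":0,"tz":0,"gripper":0},{"ax":0,"ay":0,"az":0,"tx":-0.6,"ty":0,"tz":0,"gripper":0}]'; done; python3 -m pendant '[{"ax":0,"ay":0,"az":0,"tx":-0.8,"ty":0,"tz":0,"gripper":0},{"ax":0,"ay":0,"az":0,"tx":-1.0,"ty":0,"tz":0,"gripper":0}]';python3 st.py .5841 -.1479 .0318 92.2
```

```text
time_s: 9.05
tcp_pos: [0.5835, -0.1461, 0.0318]
tcp_rot: [-1.165, -1.248, 1.241]
wrist_force: [-1.0, 11.3, 7.1]
finger_gap: 0.0221
time_s: 9.3
tcp_pos: [0.5836, -0.1457, 0.0318]
tcp_rot: [-1.144, -1.259, 1.235]
wrist_force: [-1.7, 20.7, 9.8]
finger_gap: 0.0223
t 9.3 p [ 0.5836 -0.1457  0.0318] gap 0.0223 F [-1.7 20.7  9.8] T [ 3.9   0.24 -0.29]
x axis [-0.061  0.998  0.035] yaw 93.47 y [-0.015  0.034 -0.999] z [-0.998 -0.061  0.013] q [ 0.27  0.67 -0.12  1.97  0.09  0.52  1.73]
shift cm [-0.22 -0.01 -0.04]
rot [-0.0135  0.0225  0.0349]
```

```bash
python3 -m pendant '[{"ax":0,"ay":0.01,"az":0.025,"tx":0,"ty":0,"tz":0,"gripper":0},{"ax":0,"ay":0,"az":0,"tx":-0.1,"ty":0,"tz":0,"gripper":0},{"ax":0,"ay":0,"az":0,"tx":0,"ty":0,"tz":0,"gripper":0.3}, {"ax":0,"ay":0,"az":0,"tx":0,"ty":0,"tz":0,"gripper":0.9},{"ax":0,"ay":0,"az":0,"tx":0,"ty":0,"tz":0,"gripper":0.9},{"ax":0,"ay":0,"az":0,"tx":0,"ty":0,"tz":0,"gripper":0.9},{"ax":0,"ay":0,"az":0,"tx":0,"ty":0,"tz":0,"gripper":0.9}]'; python3 st.py .5841 -.1479 .0318 92.2
python3 - <<'E'
from h import *
im,d,w=cloud('scene'); im2,d2,w2=cloud('top'); wim,wd=viewer.read_camera('wrist'); np.savez('/tmp/s3',im=im,w=w,im2=im2,w2=w2,wim=wim,wd=wd)
c=np.zeros((420,800,3),np.uint8); c[:,:560]=wim; a=im[180:420,60:300]; c[:240,560:]=a
cv2.imwrite('pics/m3.png',c[...,::-1])
E
```

```text
time_s: 10.18
tcp_pos: [0.5811, -0.1514, 0.0304]
tcp_rot: [-1.17, -1.233, 1.249]
wrist_force: [0.7, 0.4, 0.6]
finger_gap: 0.0767
t 10.175 p [ 0.5811 -0.1514  0.0304] gap 0.0767 F [0.7 0.4 0.6] T [ 0.   -0.09  0.01]
x axis [-0.047  0.999  0.005] yaw 92.7 y [-0.018  0.004 -1.   ] z [-0.999 -0.047  0.018] q [ 0.24  0.67 -0.09  1.98  0.11  0.51  1.69]
shift cm [ 0.34 -0.14 -0.31]
rot [-0.0178  0.0087  0.0052]
```

View pics/m3.png

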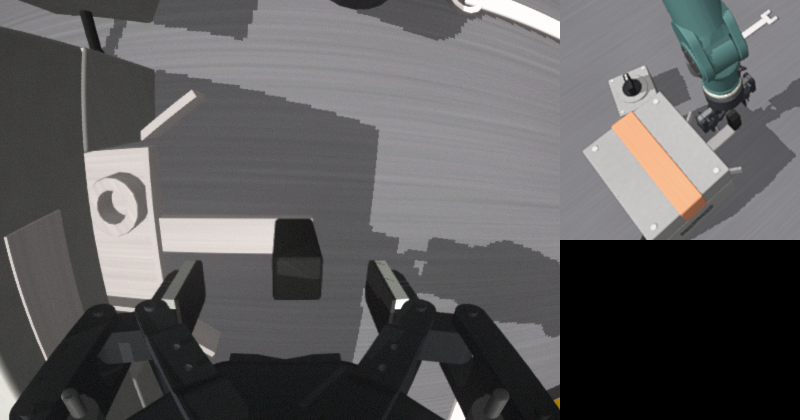

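The wrist view shows the pan inside the bay: its front edge runs from (150,150) to (163,300), near the guide root at (142,138). The collar is in the pan and the grip is free between the open jaws. I'll check how far in it is with depth.

```bash
cat > wc.py <<'E'
from h import *
def wcloud(s,d):
    p=viewer.camera_params('wrist'); v,u=np.mgrid[:420,:560]
    x=(u-p['cx'])/p['fx'];y=(v-p['cy'])/p['fy'];r=np.hypot(x,y)+1e-9
    k=np.tan(r)/r; c=np.stack([x*k*d,y*k*d,d],-1); T=p['tool_from_camera']
    t=c@T[:3,:3].T+T[:3,3]; return t@R.from_rotvec(s['tcp_rot']).as_matrix().T+s['tcp_pos']
E
python3 - <<'E'
from wc import *
f=np.load('/tmp/s3.npz'); d=f['wd']; W=wcloud(env.read_state(),d)
a=np.radians(2.25); dx=np.array([np.sin(a),-np.cos(a)]); lat=np.array([np.cos(a),np.sin(a)])
def an(n,P):
    P=P.reshape(-1,3);P=P[np.isfinite(P).all(1)]; q=P[:,:2]-np.array([.5876,-.2378]); X=q@dx;Y=q@lat;Z=P[:,2]
    print(n)
    m=(Z>.045)&(Z<.075)&(X>-.11)&(X<-.07)&(abs(Y)<.02); 
    if m.sum()>5: print(' grip top X',np.percentile(X[m],[2,98]).round(4),'Y',np.percentile(Y[m],[2,98]).round(4),'z',Z[m].max().round(3))
    m=(Z>.0135)&(Z<.022)&(X>-.03)&(X<.03)&(abs(Y)<.055)
    if m.sum()>5: print(' rim X',np.percentile(X[m],[2,50,98]).round(4),'Y',np.percentile(Y[m],[2,98]).round(4), m.sum())
    m=(Z>.09)&(Z<.15)&(X>-.03)&(X<.03)&(abs(Y)<.1)
    if m.sum()>5: print(' face X',np.percentile(X[m],[5,50,95]).round(4),m.sum())
    m=(Z>.156)&(Z<.166)&(X>-.03)&(X<.2)&(abs(Y)<.1); 
    if m.sum(): print(' mach top X',np.percentile(X[m],[.5,99.5]).round(4))
an('wrist',W); an('scene',f['w']); an('top',f['w2'])
print(W[150,120],W[240,230],W[150:160,150])
E
```

```text
wrist
 grip top X [-0.1034 -0.0807] Y [-0.0126  0.0101] z 0.072
 rim X [-0.0025  0.0002  0.0264] Y [-0.053   0.0302] 1420
 face X [-0.0282 -0.0014 -0.0001] 29521
 mach top X [-0.0299  0.021 ]
scene
 grip top X [-0.1026 -0.0794] Y [-0.0104  0.0131] z 0.073
 face X [-0.0269 -0.0175 -0.0154] 59
 mach top X [0.0006 0.1784]
top
 grip top X [-0.1033 -0.0815] Y [-0.0126 -0.0065] z 0.073
 mach top X [0.0288 0.1786]
[ 0.52966827 -0.25886239  0.01684681] [ 0.58870993 -0.18708177  0.00956696] [[ 0.5300477  -0.23812461  0.01473517]
 [ 0.53076199 -0.23846901  0.01396178]
 [ 0.53128561 -0.23804986  0.01496921]
 [ 0.53207181 -0.23864811  0.01360735]
 [ 0.53257821 -0.23818358  0.01472293]
 [ 0.53311798 -0.23786351  0.01550304]
 [ 0.53366453 -0.23758377  0.01619031]
 [ 0.53437898 -0.23788788  0.01551946]
 [ 0.53489371 -0.237516    0.01642365]
 [ 0.53563778 -0.23790189  0.01556542]]
```

The rim is within about 1 mm of the face. I'll give the grip's rear face one gentle push with the rear finger, in case the release eased it back.

```bash
python3 -m pendant '[{"ax":-0.015,"ay":0.008,"az":0,"tx":0,"ty":0,"tz":-0.25,"gripper":0.5},{"ax":0,"ay":0,"az":0,"tx":0,"ty":0,"tz":0,"gripper":0.5},{"ax":0,"ay":0,"az":0,"tx":0,"ty":0,"tz":0,"gripper":0.5},{"ax":0,"ay":0,"az":0,"tx":-0.5,"ty":0,"tz":0,"gripper":0.5}]'; python3 -m pendant '[{"ax":0,"ay":0,"az":0,"tx":-0.4,"ty":0,"tz":0,"gripper":0.5},{"ax":0,"ay":0,"az":0,"tx":-0.4,"ty":0,"tz":0,"gripper":0.5}]';python3 st.py .5841 -.1479 .0318 92.2
```

```text
time_s: 10.82
tcp_pos: [0.5843, -0.155, 0.0305]
tcp_rot: [-1.184, -1.241, 1.235]
wrist_force: [-0.8, 6.2, 1.3]
finger_gap: 0.0428
time_s: 11.08
tcp_pos: [0.5843, -0.1555, 0.0303]
tcp_rot: [-1.175, -1.246, 1.232]
wrist_force: [-1.9, 8.1, 2.0]
finger_gap: 0.0427
t 11.075 p [ 0.5843 -0.1555  0.0303] gap 0.0427 F [-1.9  8.1  2. ] T [1.74 0.1  0.07]
x axis [-0.044  0.999  0.015] yaw 92.51 y [-0.004  0.015 -1.   ] z [-0.999 -0.044  0.003] q [ 0.26  0.67 -0.1   1.98  0.1   0.5   1.71]
shift cm [ 0.76 -0.14 -0.01]
rot [-0.0032  0.0054  0.0151]
```

```bash
python3 -m pendant '[{"ax":0,"ay":0,"az":0.01,"tx":-0.8,"ty":0,"tz":0,"gripper":0.5},{"ax":0,"ay":0,"az":0,"tx":-1,"ty":0,"tz":0,"gripper":0.5}]';python3 -m pendant '[{"ax":0,"ay":0,"az":0,"tx":0,"ty":0,"tz":0,"gripper":0.5},{"ax":0,"ay":0,"az":0,"tx":0.6,"ty":0,"tz":0,"gripper":1},{"ax":0,"ay":0,"az":0,"tx":0.6,"ty":0,"tz":0,"gripper":1},{"ax":0,"ay":0,"az":0,"tx":0,"ty":0,"tz":0,"gripper":1},{"ax":0,"ay":0,"az":0,"tx":0,"ty":0,"tz":0,"gripper":1}]';python3 st.py .5835 -.1465 .2 92.2
```

```text
time_s: 11.32
tcp_pos: [0.5855, -0.1555, 0.0301]
tcp_rot: [-1.161, -1.255, 1.232]
wrist_force: [-0.5, 17.0, 2.8]
finger_gap: 0.0427
time_s: 11.95
tcp_pos: [0.585, -0.1441, 0.0305]
tcp_rot: [-1.163, -1.255, 1.233]
wrist_force: [-0.1, -0.1, 0.1]
finger_gap: 0.0853
t 11.95 p [ 0.585  -0.1441  0.0305] gap 0.0853 F [-0.1 -0.1  0.1] T [-0.03  0.02  0.02]
x axis [-0.052  0.998  0.024] yaw 93.0 y [-0.006  0.023 -1.   ] z [-0.999 -0.052  0.005] q [ 0.26  0.67 -0.11  1.98  0.1   0.5   1.71]
shift cm [  0.17 -16.95   0.24]
rot [-0.0048  0.0139  0.0235]
```

```bash
python3 -m pendant '[{"ax":0,"ay":0.014,"az":0.023,"tx":0,"ty":-2,"tz":0,"gripper":1},{"ax":0,"ay":0,"az":0,"tx":0,"ty":-3.5,"tz":0,"gripper":1},{"ax":0,"ay":0,"az":0,"tx":0,"ty":-3.5,"tz":0,"gripper":1},{"ax":0,"ay":0,"az":0,"tx":0,"ty":-3.5,"tz":0,"gripper":1},{"ax":0,"ay":0,"az":0,"tx":0,"ty":-3.5,"tz":0,"gripper":1},{"ax":0,"ay":0,"az":0,"tx":3,"ty":-1,"tz":0.5,"gripper":0},{"ax":0,"ay":0,"az":0,"tx":4,"ty":0,"tz":0.6,"gripper":0},{"ax":0,"ay":0,"az":0,"tx":4,"ty":0,"tz":0.6,"gripper":0},{"ax":0,"ay":0,"az":0,"tx":4,"ty":0,"tz":0.6,"gripper":0},{"ax":0,"ay":0,"az":0,"tx":4,"ty":0,"tz":0.6,"gripper":0},{"ax":0,"ay":0,"az":0,"tx":4,"ty":0,"tz":0.6,"gripper":0},{"ax":0,"ay":0,"az":0,"tx":4,"ty":0,"tz":0.6,"gripper":0},{"ax":0,"ay":0,"az":0,"tx":4,"ty":0,"tz":0.6,"gripper":0},{"ax":0,"ay":0,"az":0,"tx":4,"ty":0,"tz":0.6,"gripper":0},{"ax":0,"ay":0,"az":0,"tx":4,"ty":0,"tz":0.6,"gripper":0},{"ax":0,"ay":0,"az":0,"tx":0,"ty":0,"tz":0,"gripper":0}]';python3 st.py .4925 .3767 .18 92
```

```text
time_s: 13.95
tcp_pos: [0.5168, 0.2559, 0.2256]
tcp_rot: [-1.223, -1.243, 1.222]
wrist_force: [0.3, -1.2, -0.7]
finger_gap: 0.0001
t 13.95 p [0.5168 0.2559 0.2256] gap 0.0001 F [ 0.3 -1.2 -0.7] T [-0.03  0.02  0.02]
x axis [-0.026  1.    -0.009] yaw 91.47 y [ 0.026 -0.009 -1.   ] z [-0.999 -0.026 -0.026] q [-0.41  0.37 -0.19  1.93  0.12  0.83  0.93]
shift cm [12.18  4.39  2.24]
rot [ 0.0261 -0.0091 -0.0094]
```

```bash
python3 -m pendant '[{"ax":0.02,"ay":-0.009,"az":-0.009,"tx":4,"ty":0.5,"tz":0.75,"gripper":0},{"ax":0,"ay":0,"az":0,"tx":4,"ty":0.5,"tz":0.75,"gripper":0},{"ax":0,"ay":0,"az":0,"tx":4,"ty":0.5,"tz":0.75,"gripper":0},{"ax":0,"ay":0,"az":0,"tx":0,"ty":0,"tz":0,"gripper":0}]';python3 st.py .4925 .3767 .15 92
python3 - <<'E'
from wc import *
s=env.read_state(); wim,wd=viewer.read_camera('wrist'); W=wcloud(s,wd)
im,d,w=cloud('scene'); im2,d2,w2=cloud('top'); np.savez('/tmp/s4',im=im,w=w,im2=im2,w2=w2,wim=wim,wd=wd)
a=np.radians(2.25); dx=np.array([np.sin(a),-np.cos(a)]); lat=np.array([np.cos(a),np.sin(a)])
for n,P in(('scene',w),('top',w2)):
    P=P.reshape(-1,3); q=P[:,:2]-np.array([.5876,-.2378]); X=q@dx;Y=q@lat;Z=P[:,2]
    m=(Z>.062)&(Z<.075)&(X>-.13)&(X<-.05)&(abs(Y)<.03); print(n,'grip X',np.percentile(X[m],[2,98]).round(4),'Y',np.percentile(Y[m],[2,98]).round(4),m.sum())
m=(abs(W[...,2]-.114)<.008)&(np.hypot(W[...,0]-.4925,W[...,1]-.3767)<.045)
P=W[m]; print('wrist cap',len(P),np.median(P,0),cv2.minAreaRect(P[:,:2].astype(np.float32)) if len(P)>5 else '')
c=np.zeros((420,800,3),np.uint8); c[:,:560]=wim; c[:240,560:]=im[180:420,60:300]; c[240:,560:]=im2[120:300,260:500]
cv2.imwrite('pics/m4.png',c[...,::-1])
E
```

```text
time_s: 14.45
tcp_pos: [0.4927, 0.3738, 0.2138]
tcp_rot: [-1.207, -1.237, 1.225]
wrist_force: [-0.1, -0.4, -0.7]
finger_gap: -0.0003
t 14.45 p [0.4927 0.3738 0.2138] gap -0.0003 F [-0.1 -0.4 -0.7] T [ 0.01  0.02 -0.01]
x axis [-0.027  1.    -0.003] yaw 91.56 y [ 0.013 -0.003 -1.   ] z [-1.    -0.027 -0.012] q [-0.58  0.44 -0.21  1.84  0.13  0.86  0.75]
shift cm [0.31 6.38 0.09]
rot [ 0.0125 -0.0077 -0.0029]
scene grip X [-0.1012 -0.0783] Y [-0.0091  0.0137] 123
top grip X [-0.1017 -0.0795] Y [-0.0114  0.012 ] 87
wrist cap 3022 [0.49043237 0.37769658 0.1137177 ] ((0.49169600009918213, 0.3779667019844055), (0.054998286068439484, 0.05433543026447296), 1.1754976511001587)
```

View pics/m4.png

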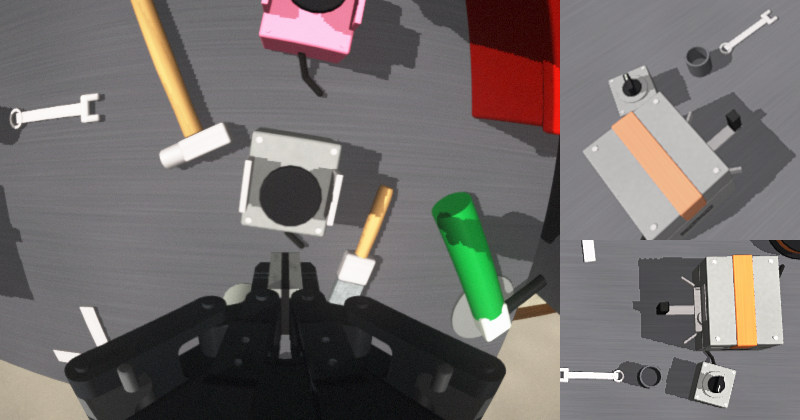

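The scene and top crops show the tray home: grip X centre −0.0897 and −0.0906 against −0.090 expected. The grey button cap sits at (291,195) in the wrist view, between its guards. Next I descend to just above the cap.

```bash
python3 -m pendant '[{"ax":0.012,"ay":0,"az":-0.003,"tx":0.4,"ty":2,"tz":0.1,"gripper":0},{"ax":0,"ay":0,"az":0,"tx":0,"ty":3,"tz":0,"gripper":0},{"ax":0,"ay":0,"az":0,"tx":0,"ty":2.5,"tz":0,"gripper":0},{"ax":0,"ay":0,"az":0,"tx":0,"ty":0.5,"tz":0,"gripper":0},{"ax":0,"ay":0,"az":0,"tx":0,"ty":0,"tz":0,"gripper":0}]';python3 st.py .492 .3773 .12 92
```

```text
time_s: 15.22
tcp_pos: [0.4975, 0.3642, 0.129]
tcp_rot: [-1.211, -1.212, 1.221]
wrist_force: [-0.6, 0.1, -0.1]
finger_gap: -0.0
t 15.225 p [0.4975 0.3642 0.129 ] gap -0.0 F [-0.6  0.1 -0.1] T [0.04 0.01 0.  ]
x axis [-0.009  1.    -0.008] yaw 90.51 y [ 0.    -0.008 -1.   ] z [-1.    -0.009 -0.   ] q [-0.58  0.55 -0.19  1.91  0.16  0.71  0.72]
shift cm [1.32 0.89 0.54]
rot [ 0.0002 -0.0261 -0.0076]
```

```bash
python3 -m pendant '[{"ax":0,"ay":0,"az":-0.007,"tx":1.3,"ty":0.4,"tz":0.5,"gripper":0},{"ax":0,"ay":0,"az":0,"tx":0.2,"ty":0.3,"tz":0.1,"gripper":0},{"ax":0,"ay":0,"az":0,"tx":0,"ty":0,"tz":0,"gripper":0}]';python3 st.py .492 .3773 .115 92
```

```text
time_s: 15.6
tcp_pos: [0.492, 0.3814, 0.1234]
tcp_rot: [-1.205, -1.219, 1.212]
wrist_force: [0.0, -0.5, 0.6]
finger_gap: -0.0
t 15.6 p [0.492  0.3814 0.1234] gap -0.0 F [ 0.  -0.5  0.6] T [-0.07  0.02 -0.01]
x axis [-0.009  1.     0.003] yaw 90.5 y [ 0.003  0.003 -1.   ] z [-1.    -0.009 -0.003] q [-0.6   0.56 -0.19  1.9   0.16  0.69  0.7 ]
shift cm [-0.41  0.84  0.01]
rot [ 0.003  -0.0262  0.0027]
```

```bash
python3 -m pendant '[{"ax":0,"ay":0,"az":0,"tx":-0.35,"ty":0.3,"tz":0,"gripper":0},{"ax":0,"ay":0,"az":0,"tx":0,"ty":0.4,"tz":0,"gripper":0}]';python3 -m pendant '[{"ax":0,"ay":0,"az":0,"tx":0,"ty":0.4,"tz":0,"gripper":0}]';python3 -m pendant '[{"ax":0,"ay":0,"az":0,"tx":0,"ty":0.4,"tz":0,"gripper":0}]';python3 st.py .492 .3773 .100 92
```

```text
time_s: 15.85
tcp_pos: [0.4926, 0.378, 0.1169]
tcp_rot: [-1.206, -1.221, 1.211]
wrist_force: [0.1, -0.5, -0.6]
finger_gap: -0.0001
time_s: 15.98
tcp_pos: [0.4927, 0.3779, 0.1127]
tcp_rot: [-1.206, -1.221, 1.211]
wrist_force: [-0.6, 0.3, 0.6]
finger_gap: -0.0001
time_s: 16.1
tcp_pos: [0.4927, 0.3777, 0.1083]
tcp_rot: [-1.206, -1.22, 1.211]
wrist_force: [-0.8, -0.5, 0.5]
finger_gap: -0.0001
t 16.1 p [0.4927 0.3777 0.1083] gap -0.0001 F [-0.8 -0.5  0.5] T [-0.02  0.04 -0.  ]
x axis [-0.008  1.     0.003] yaw 90.48 y [ 0.004  0.003 -1.   ] z [-1.    -0.008 -0.004] q [-0.6   0.57 -0.18  1.92  0.16  0.66  0.7 ]
shift cm [-0.04  0.83  0.07]
rot [ 0.0045 -0.0265  0.0033]
```

```bash
python3 -m pendant '[{"ax":0,"ay":0,"az":0,"tx":0,"ty":0,"tz":0,"gripper":0}]'; python3 - <<'E'
from wc import *
s=env.read_state(); wim,wd=viewer.read_camera('wrist'); W=wcloud(s,wd)
im,d,w=cloud('scene')
m=(W[...,2]>.09)&(W[...,2]<.125)&(np.hypot(W[...,0]-.492,W[...,1]-.378)<.027)&(wd>0)
P=W[m]; print('wrist cap',len(P),np.percentile(P[:,2],[5,25,50,75,95]),P[:,:2].min(0),P[:,:2].max(0))
c=np.zeros((420,800,3),np.uint8); c[:,:560]=wim; c[:240,560:]=cv2.resize(im[110:190,326:406],(240,240),interpolation=1)
cv2.imwrite('pics/m5.png',c[...,::-1])
E
```

```text
time_s: 16.23
tcp_pos: [0.4925, 0.3774, 0.1078]
tcp_rot: [-1.206, -1.219, 1.212]
wrist_force: [0.3, 1.0, -0.9]
finger_gap: -0.0
wrist cap 4728 [0.11260041 0.11326943 0.11368695 0.11411483 0.11471214] [0.46504479 0.35102363] [0.51114407 0.40492625]
```

View pics/m5.png

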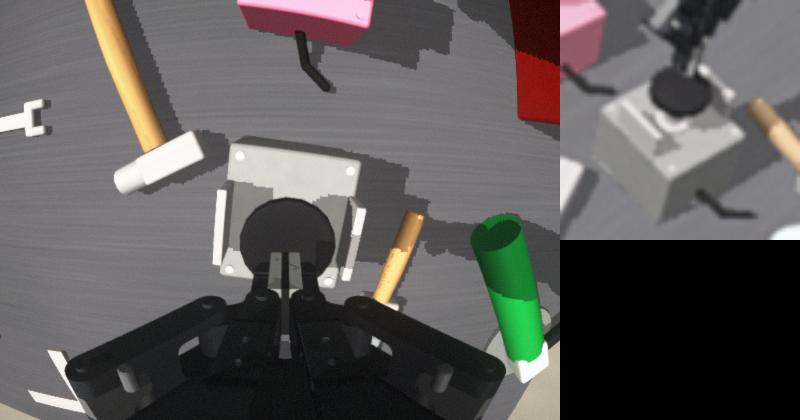

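The wrist view shows the fingertips over the cap at (288,250). The cap is still fully up (depth 0.1137), so there is no contact yet. I keep descending in small steps until there is force.

```bash
for i in 1; do python3 -m pendant '[{"ax":0,"ay":0,"az":0,"tx":0,"ty":0.2,"tz":0,"gripper":0}]'; done; python3 -m pendant '[{"ax":0,"ay":0,"az":0,"tx":0,"ty":0.2,"tz":0,"gripper":0}]' ;python3 -m pendant '[{"ax":0,"ay":0,"az":0,"tx":0,"ty":0.2,"tz":0,"gripper":0}]'
```

```text
time_s: 16.45
tcp_pos: [0.493, 0.3779, 0.1064]
tcp_rot: [-1.206, -1.221, 1.21]
wrist_force: [0.7, 0.4, -0.3]
finger_gap: -0.0001
time_s: 16.58
tcp_pos: [0.493, 0.3779, 0.1043]
tcp_rot: [-1.206, -1.221, 1.21]
wrist_force: [0.5, 0.1, -0.8]
finger_gap: -0.0001
time_s: 16.7
tcp_pos: [0.493, 0.378, 0.1022]
tcp_rot: [-1.206, -1.221, 1.21]
wrist_force: [-0.1, 0.2, 0.5]
finger_gap: 0.0002
```

```bash
cat > cap.py <<'E'
from wc import *
s=env.read_state(); wim,wd=viewer.read_camera('wrist'); W=wcloud(s,wd); np.savez('/tmp/c',W=W,wd=wd,wim=wim)
print('F',s['wrist_force'].round(1),'tcp',s['tcp_pos'].round(4))
def st(n,P): print(n,len(P),np.percentile(P[:,2],[5,25,50,75,95]).round(4) if len(P)>5 else '')
L=np.array([np.cos(np.radians(82.7)),np.sin(np.radians(82.7))]);q=W[...,:2]-np.array([.492,.3773]);a=q@L;b=q@np.array([L[1],-L[0]])
dark=wim.max(-1)<70
st('cap',W[(np.hypot(a,b)<.026)&(b<-.008)&dark&(W[...,2]>.075)&(W[...,2]<.125)&(wd>0)])
st('guard',W[(abs(abs(a)-.042)<.003)&(abs(b)<.022)&(W[...,2]>.09)&(wd>0)])
# finger tip: lowest near-axis gripper points, camera-frame independent
f=W[(np.hypot(W[...,0]-s['tcp_pos'][0],W[...,1]-s['tcp_pos'][1])<.02)&(wd>0)&(W[...,2]>s['tcp_pos'][2]-.02)&~((np.hypot(a,b)<.029)&(abs(W[...,2]-.1135)<.003))]
print('tip z low',np.percentile(f[:,2],[1,5,50]).round(4) if len(f) else '')
E
python3 cap.py
```

```text
F [-0.1  0.2  0.5] tcp [0.493  0.378  0.1022]
cap 2136 [0.1127 0.1133 0.1137 0.1141 0.1148]
guard 6157 [0.0986 0.1985 0.2135 0.222  0.2302]
tip z low [0.1423 0.1501 0.1996]
```

```bash
python3 - <<'E'
import numpy as np
f=np.load('/tmp/c.npz');W=f['W']
for u in (277,288,297):
  for v in range(220,340,8): print(u,v,W[v,u].round(4),round(float(f['wd'][v,u]),4),f['wim'][v,u])
E
python3 st.py
```

```text
277 220 [0.4738 0.3732 0.1149] 0.1716 [50 49 50]
277 228 [0.4786 0.3731 0.1141] 0.1738 [50 48 51]
277 236 [0.4829 0.3732 0.1148] 0.1744 [52 49 50]
277 244 [0.4885 0.3731 0.1128] 0.1779 [50 48 49]
277 252 [0.4811 0.3736 0.1394] 0.1503 [75 75 73]
277 260 [0.4808 0.3738 0.1486] 0.1414 [88 88 83]
277 268 [0.4816 0.3739 0.1547] 0.1359 [104 104  98]
277 276 [0.4808 0.3741 0.1632] 0.1275 [108 109 104]
277 284 [0.4807 0.3742 0.1697] 0.1213 [87 86 83]
277 292 [0.4826 0.3743 0.1724] 0.1193 [136 135 131]
277 300 [0.4805 0.3744 0.1811] 0.1103 [26 25 28]
277 308 [0.4798 0.3745 0.1871] 0.1044 [15 19 20]
277 316 [0.4825 0.3745 0.188 ] 0.1043 [24 24 24]
277 324 [0.4898 0.3744 0.1829] 0.1113 [27 24 30]
277 332 [0.4929 0.3744 0.1838] 0.1114 [34 33 35]
288 220 [0.4742 0.379  0.1136] 0.173 [52 50 52]
288 228 [0.4787 0.379  0.1138] 0.1741 [52 50 50]
288 236 [0.4833 0.3791 0.1137] 0.1756 [43 43 45]
288 244 [0.4879 0.3791 0.1142] 0.1765 [52 50 51]
288 252 [0.4814 0.3788 0.1386] 0.1512 [48 47 48]
288 260 [0.4812 0.3787 0.1477] 0.1425 [52 50 47]
288 268 [0.4813 0.3786 0.1551] 0.1354 [46 47 43]
288 276 [0.480
[... 635 characters left out ...]
81  0.3826 0.148 ] 0.1421 [106 107 103]
297 268 [0.4811 0.3823 0.1555] 0.135 [97 98 93]
297 276 [0.4809 0.3821 0.1629] 0.1279 [107 108 101]
297 284 [0.4813 0.3819 0.1686] 0.1225 [108 108 100]
297 292 [0.4806 0.3816 0.1756] 0.1156 [26 27 26]
297 300 [0.4801 0.3814 0.1817] 0.1096 [22 23 24]
297 308 [0.4796 0.3812 0.1874] 0.1041 [20 25 23]
297 316 [0.48   0.381  0.1914] 0.1003 [20 21 22]
297 324 [0.4784 0.3808 0.1978] 0.0938 [20 21 22]
297 332 [0.4823 0.3809 0.1968] 0.0958 [16 16 20]
t 16.75 p [0.4929 0.3778 0.1019] gap 0.0 F [ 0.5  0.3 -0.9] T [0.03 0.06 0.03]
x axis [-0.008  1.     0.004] yaw 90.48 y [ 0.005  0.004 -1.   ] z [-1.    -0.008 -0.005] q [-0.6   0.58 -0.18  1.92  0.17  0.65  0.7 ]
```

Depth shows the finger ends about 20 mm above the cap, while the TCP reads lower, so the real tips are shorter than stated. I'll go by contact force and by the cap's depth rather than TCP height.

```bash
python3 -m pendant '[{"ax":0,"ay":0,"az":0,"tx":0,"ty":0.4,"tz":0,"gripper":0},{"ax":0,"ay":0,"az":0,"tx":0,"ty":0.4,"tz":0,"gripper":0}]'; python3 cap.py;python3 -m pendant '[{"ax":0,"ay":0,"az":0,"tx":0,"ty":0.3,"tz":0,"gripper":0}]' ;python3 -m pendant '[{"ax":0,"ay":0,"az":0,"tx":0,"ty":0.2,"tz":0,"gripper":0}]'; python3 cap.py; python3 - <<'E'
import numpy as np
W=np.load('/tmp/c.npz')['W']
for v in range(228,268,2): print(v,W[v,277].round(4))
E
```

```text
time_s: 17.0
tcp_pos: [0.493, 0.378, 0.0937]
tcp_rot: [-1.206, -1.221, 1.21]
wrist_force: [-0.4, -0.1, -0.4]
finger_gap: -0.0001
F [-0.4 -0.1 -0.4] tcp [0.493  0.378  0.0937]
cap 2351 [0.1127 0.1133 0.1138 0.1142 0.1147]
guard 6264 [0.0985 0.188  0.2046 0.2133 0.2216]
tip z low [0.1337 0.1414 0.191 ]
time_s: 17.18
tcp_pos: [0.4928, 0.3779, 0.09]
tcp_rot: [-1.206, -1.22, 1.211]
wrist_force: [0.4, -0.2, 0.3]
finger_gap: -0.0001
time_s: 17.3
tcp_pos: [0.4927, 0.3778, 0.0877]
tcp_rot: [-1.206, -1.22, 1.211]
wrist_force: [-0.3, 0.4, 1.0]
finger_gap: -0.0002
F [-0.3  0.4  1. ] tcp [0.4927 0.3778 0.0877]
cap 2502 [0.1127 0.1133 0.1137 0.1141 0.1147]
guard 6353 [0.0984 0.1793 0.1984 0.2073 0.2156]
tip z low [0.0701 0.1334 0.1846]
228 [0.4729 0.3732 0.1142]
230 [0.4741 0.3732 0.1139]
232 [0.4745 0.3733 0.1155]
234 [0.4762 0.3732 0.1138]
236 [0.4778 0.3732 0.1124]
238 [0.4785 0.3732 0.1134]
240 [0.4795 0.3732 0.1136]
242 [0.4806 0.3732 0.1135]
244 [0.4814 0.3732 0.1141]
246 [0.4822 0.3732 0.1147]
248 [0.4837 0.3732 0.1138]
250 [0.4849 0.3732 0.1137]
252 [0.4809 0.3734 0.1248]
254 [0.4806 0.3735 0.1277]
256 [0.4811 0.3735 0.1287]
258 [0.4806 0.3736 0.1319]
260 [0.4809 0.3736 0.1333]
262 [0.4809 0.3736 0.1352]
264 [0.4814 0.3737 0.1363]
266 [0.4809 0.3737 0.1392]
```

```bash
python3 -m pendant '[{"ax":0,"ay":0,"az":0,"tx":0,"ty":0.3,"tz":0,"gripper":0},{"ax":0,"ay":0,"az":0,"tx":0,"ty":0.25,"tz":0,"gripper":0}]'; python3 -m pendant '[{"ax":0,"ay":0,"az":0,"tx":0,"ty":0.2,"tz":0,"gripper":0}]' ;python3 -m pendant '[{"ax":0,"ay":0,"az":0,"tx":0,"ty":0.2,"tz":0,"gripper":0}]';  python3 cap.py
```

```text
time_s: 17.6
tcp_pos: [0.4929, 0.3779, 0.0819]
tcp_rot: [-1.206, -1.22, 1.211]
wrist_force: [0.5, -1.4, -0.7]
finger_gap: 0.0005
time_s: 17.73
tcp_pos: [0.4928, 0.3779, 0.0801]
tcp_rot: [-1.206, -1.22, 1.211]
wrist_force: [-1.5, -1.0, 4.4]
finger_gap: -0.0002
time_s: 17.85
tcp_pos: [0.4929, 0.3779, 0.0785]
tcp_rot: [-1.206, -1.22, 1.211]
wrist_force: [-1.2, -1.9, 5.7]
finger_gap: 0.0003
F [-1.2 -1.9  5.7] tcp [0.4929 0.3779 0.0785]
cap 2750 [0.11   0.1106 0.111  0.1115 0.1129]
guard 6417 [0.0984 0.1006 0.1889 0.198  0.2064]
tip z low [0.1093 0.1189 0.1697]
```

Contact: the cap is at 0.1110 with 5.7 N. I need about 11.4 mm more.

```bash
python3 -m pendant '[{"ax":0,"ay":0,"az":0,"tx":0,"ty":0.3,"tz":0,"gripper":0},{"ax":0,"ay":0,"az":0,"tx":0,"ty":0.3,"tz":0,"gripper":0}]'; python3 -m pendant '[{"ax":0,"ay":0,"az":0,"tx":0,"ty":0.3,"tz":0,"gripper":0}]' ;  python3 cap.py
```

```text
time_s: 18.15
tcp_pos: [0.4929, 0.3779, 0.0732]
tcp_rot: [-1.206, -1.22, 1.211]
wrist_force: [-0.7, -1.4, 5.7]
finger_gap: -0.0003
time_s: 18.27
tcp_pos: [0.4929, 0.3779, 0.0707]
tcp_rot: [-1.207, -1.22, 1.211]
wrist_force: [-1.3, -1.3, 6.2]
finger_gap: 0.0001
F [-1.3 -1.3  6.2] tcp [0.4929 0.3779 0.0707]
cap 2899 [0.1022 0.1029 0.1033 0.1038 0.1174]
guard 6470 [0.0977 0.1006 0.181  0.1902 0.1985]
tip z low [0.1024 0.103  0.1575]
```

```bash
python3 -m pendant '[{"ax":0,"ay":0,"az":0,"tx":0,"ty":0.25,"tz":0,"gripper":0},{"ax":0,"ay":0,"az":0,"tx":0,"ty":0.15,"tz":0,"gripper":0}]'; python3 cap.py; python3 - <<'E'
from h import *
f=np.load('/tmp/c.npz');W=f['W'];wd=f['wd']
L=np.array([np.cos(np.radians(82.7)),np.sin(np.radians(82.7))]);q=W[...,:2]-np.array([.492,.3773]);a=q@L;b=q@np.array([L[1],-L[0]])
for sg in(1,-1):
    m=(abs(sg*a-.042)<.002)&(abs(b)<.02)&(abs(W[...,2]-.1)<.008)&(wd>0); print(sg,m.sum(),np.percentile(W[m][:,2],[25,50,75]).round(4))
im,d,w=cloud('scene'); print(np.percentile(w[125:185,330:390][...,2][(np.hypot(w[125:185,330:390,0]-.494,w[125:185,330:390,1]-.377)<.024)],[10,25,50]))
E
```

```text
time_s: 18.58
tcp_pos: [0.4929, 0.3779, 0.0678]
tcp_rot: [-1.207, -1.22, 1.211]
wrist_force: [-2.1, -0.9, 7.9]
finger_gap: 0.0005
F [-2.1 -0.9  7.9] tcp [0.4929 0.3779 0.0678]
cap 2973 [0.0993 0.0999 0.1004 0.1009 0.1179]
guard 6487 [0.0979 0.1006 0.1782 0.1873 0.1955]
tip z low [0.0995 0.1001 0.1548]
1 509 [0.0989 0.0995 0.0999]
-1 530 [0.0993 0.0997 0.1002]
[0.06902595 0.09737949 0.10208266]
```

Guards are at 0.0996 and the cap at 0.1004, so 0.7 mm to go. I'll add that, then take a camera reading to check for drift.

```bash
python3 -m pendant '[{"ax":0,"ay":0,"az":0,"tx":0,"ty":0.1,"tz":0,"gripper":0}]'; python3 cap.py; sleep 1; for i in 1 2 3 4; do python3 cap.py | sed -n 1,2p; done
```

```text
time_s: 18.8
tcp_pos: [0.4929, 0.3779, 0.0675]
tcp_rot: [-1.207, -1.22, 1.211]
wrist_force: [-1.7, -2.1, 6.5]
finger_gap: -0.0
F [-1.7 -2.1  6.5] tcp [0.4929 0.3779 0.0675]
cap 2983 [0.0991 0.0997 0.1002 0.1007 0.1184]
guard 6481 [0.0978 0.1006 0.178  0.187  0.1951]
tip z low [0.0993 0.0999 0.1546]
F [-1.8 -1.   7.2] tcp [0.4929 0.3779 0.0675]
cap 2976 [0.0991 0.0997 0.1001 0.1006 0.1182]
F [-2.7 -1.1  7.2] tcp [0.4929 0.3779 0.0675]
cap 2969 [0.0991 0.0997 0.1001 0.1007 0.1177]
F [-1.1 -1.4  7.3] tcp [0.4929 0.3779 0.0675]
cap 2981 [0.099  0.0996 0.1001 0.1006 0.1186]
F [-2.2 -1.9  7. ] tcp [0.4929 0.3779 0.0675]
cap 2965 [0.0991 0.0997 0.1001 0.1006 0.1184]
```

```bash
python3 -m pendant '[{"ax":0,"ay":0,"az":0,"tx":0,"ty":0.12,"tz":0,"gripper":0}]'; for i in 1 2 3 4; do python3 cap.py | sed -n 1,2p; done
python3 - <<'E'
from h import *
im,d,w=cloud('scene'); im2,d2,w2=cloud('top')
c=np.zeros((420,800,3),np.uint8); c[:,:560]=im; c[:180,560:]=im2[120:300,260:500]; c[180:,560:]=cv2.resize(im[110:190,326:406],(240,240))
cv2.imwrite('pics/m6.png',c[...,::-1])
E
```

```text
time_s: 19.18
tcp_pos: [0.4929, 0.3779, 0.0671]
tcp_rot: [-1.207, -1.22, 1.211]
wrist_force: [-1.9, -1.9, 7.4]
finger_gap: 0.0001
F [-1.9 -1.9  7.4] tcp [0.4929 0.3779 0.0671]
cap 2991 [0.0987 0.0993 0.0997 0.1002 0.1187]
F [-1.4 -1.4  7.5] tcp [0.4929 0.3779 0.067 ]
cap 2972 [0.0986 0.0992 0.0997 0.1002 0.1184]
F [-1.9 -1.5  7.8] tcp [0.4929 0.3779 0.067 ]
cap 2979 [0.0986 0.0992 0.0997 0.1002 0.1181]
F [-2.1 -1.7  7.6] tcp [0.4929 0.3779 0.0671]
cap 2994 [0.0986 0.0992 0.0997 0.1002 0.1185]
```

View pics/m6.png

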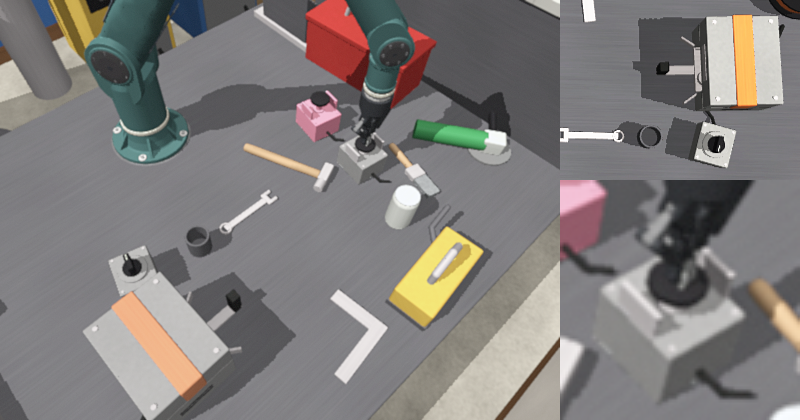

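The tray is home in the machine (grip at 233,300), the cap is held level with the guards (366,145), and every bystander is where it started. The cap reads 0.0997 against guards at 0.0996, steady at about 7.6 N. Handing in.

```bash
python3 -c "
from cell import env; print(env.hand_in())"
```

```text
the job is handed in; nothing more can be done
None
```

I slid the loaded tray into the demagnetiser until it met the stop. Then I pressed the grey palm button half-way with the shut fingers, and I was still holding it there when I handed in at about 19.5 s.

**Tray:** It did not move on under about 20 N gripped, or about 17 N on a second push. The grip's centre then measured 89.7 mm (scene) and 90.6 mm (top) outside the face, against 90 mm expected.

**Parts:** After the push the wrist view showed the collar lying in the pan. The tee was inside the bay and out of sight; I last saw it lying flat in the pan just before the tray went in.

**Button:** The cap top measured 0.0997 m against guard edges at 0.0996 m, about 14 mm of travel. The force held steady at about 7.6 N, against the 8 N stated for that height. It never went further down.

**Disagreements:**
- The shut fingertips seemed to end about 33 mm short of the reported TCP. I therefore set the press by contact force and the cap's depth reading, not by TCP height.
- This also means the grip block was probably held near its top.
- A depth reading after the first release put the grip 1–2 mm short of home, which is why I made the second push.

**Bystanders:** In the last picture they looked unmoved, judged by eye only.

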